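# Shut the tagged valve under the manifold's sliding cover

## Robot

A 6-joint arm with a two-finger parallel gripper is mounted at the origin on a cart in front of the work surface, level with it; the furniture and walls round the work are solid. World frame = base frame: x ahead of the robot, y to its left, z up, the work surface at z = 0. Lengths are in m, angles in rad, forces in N, time in s.
With the tool pointing down it reaches from about 0.375 to 0.975 m from the base axis. Payload 3.8 kg.
Tool frame: the origin (TCP) lies midway between the tips of the shut fingers; the grasp point (between the pads) lies 19 mm behind it; z points along the fingers, y is the direction in which the jaws open and shut (so a half turn about z gives the same grasp; the last joint's range is limited). The gripper opens to 85 mm and grips with 20 to 120 N. Pads are 22 mm wide; open, the fingers measure 114 mm over their backs; the gripper's body (76 mm by 85 mm) begins 54 mm behind the grasp point. The pads swing forward as they close: fully open they stand 13 mm farther back than shut.
Start: joints at [-1.38, 0.264, 1.604, -0, 1.274, -0.037], TCP at [0.152, -0.658, 0.231] pointing down, gripper open.
Joint ranges: [-2.63, 2.63], [-0.94, 2.18], [0.31, 2.57], [-1.31, 4.45], [0, 2.66], [-2.55, 2.55]. Speed limits (rad/s): [2.57, 2.57, 3.14, 3.14, 3.14, 3.14].

## Interface

Orientations are given as a rotation vector (axis times angle).
In Python, from workcell import bot gives the robot as it stands.
- The arm moves only by the tool arm_command, never from a script. Its argument "targets" is text: rows parted by semicolons, each of 7 numbers parted by spaces: the shift along the tool's x, y, z in mm, then the turn, a rotation vector about the tool's x, y, z in degrees, then the opening, from 0 (shut) to 1 (fully open). A call has 1 to 10 rows; each row is the pose to reach, as a shift and turn from the pose commanded when the call began, along the tool's axes at that moment; what a row does not reach only later rows make up. A row lasts 1/12 s, in which the tool goes at most 41.7 mm and 7.16 degrees, less where a joint would pass 70% of its speed; a pose out of reach is approached as far as the arm can. A call with a gripper value outside its range is refused whole. The fingers move at their own pace and stop on an object; "newtons" is the grip in N (left out, the last holds). Time passes only in rows, so rows that repeat a pose let the fingers close. It gives the time, the measured TCP pose, the force and the opening at its end, in the units of the state.
- bot.read_state(): the state, without advancing time (a new reading comes with each control period).
- bot.read_camera(name): name is "scene" or "side" or "wrist"; returns (picture, depth): 400x640x3 uint8, blue, green, red; 400x640 float32, m along the optical axis (not along the pixel's ray), 0 where there is no reading.
- bot.camera_params(name): a dict with "fov_y" (degrees; the focal length in pixels is half the picture's height over the tangent of half this angle, whatever the lens; pixels are square), "cx", "cy" (the principal point, pixels), "xyz" and "rotation" of the camera in the world; the wrist camera has in their place "T_tool_cam" (4x4, takes a point from camera to tool coordinates, whose origin is the TCP and whose axes are the flange's). Camera axes: x right, y up, looking along -z (the intrinsics and any distortion apply to the point x, -y, -z); pixel columns grow to the right and rows downward; lengths in m; the calibration is good to about 2 mm. A picture is of the moment at which its call begins: read the wrist's pose just before it. camera_params takes no time and is no camera call.
- bot.finish_job(): hands the job in, once; it reports no verdict.
The state is a dict: "time": time; "q": joint angles; "joint_vel": joint speeds; "joint_torque": joint torques, N m; "tool_pos": TCP position; "tcp_rot": TCP orientation; "wrist_force": force on the tool from outside, world axes, zero at the start; "torque": the same for the moment, N m; "width": opening from 0.0 (shut) to 1.0 (fully open).
Only numpy, scipy, OpenCV 4.12 (cv2) and the standard library are available. Lean on these libraries where they do the work, as an engineer would, in place of code of your own. Each camera call takes 0.05 s, during which the arm holds its last target.

## Task

The gas line whose valve handle carries a round tag is still open under the cover of the gas manifold box. With the fingertips, push the loose cover back along its guides, right to the rear of the box; then push the handle with the round tag a quarter turn clockwise, until it lies square across its pipe at its stop. Only push: nothing is gripped, lifted or forced, the two handles without a tag stay open as they are, and the things round the box stay where they are.

Things in the scene. Friction and masses are not known exactly. Their poses are not given: they have to be found in the camera images.
- manifold: Fixed gas manifold box of grey sheet metal, 300 mm deep (its x) by 290 mm wide (its y). Origin: centre of its underside, on the bench; x points from its front (facing the robot) to its rear, y to its left. Side and rear walls 4 mm thick, 84 mm high; front wall 68 mm high, with three hose barbs 34 mm out at 31 mm height; a dial gauge behind the rear wall reaches 149 mm height.
- valve_bay (a point): Middle of the mouth of the open valve bay in the box's front half, 72 mm above the bench; axes as the box's. The opening reaches 73 mm to front and rear and 133 mm to either side of it. Inside, pipes run along x; pipes, valve bodies and supply bar stay below 50 mm height, except the 19 mm thick valve stems under the handles.
- rear_stop (a point): Middle of the rear wall's inner face, 78 mm above the bench: the stop where the cover's rear edge ends when the bay is fully open. Between bay and stop the box is closed by a deck just below the cover.
- cover: Loose flat aluminium cover, 148 (x) by 278 (y) by 4 mm, 0.45 kg, lying on ledges between the side walls, 1.5 mm play each side; slides along the box's x at 1 to 5 N, no detent; only its weight holds it down. Origin: centre of its underside, 72 mm above the bench; axes as the box's. In the box's frame its origin starts at x = -71 to -53 mm (bay covered) and is at +72 mm at the rear stop.
- cover_lip (a point): Middle of the cover's upright push lip, 86 mm above the bench: a strip 110 mm long across the box (y), 4 mm thick (x), standing 20 mm up from the cover's top (76 to 96 mm above the bench), 24 mm behind the cover's front edge; axes as the cover's.
- tag_handle (a joint): Turn of the marked valve's handle, the one with the round tag: 0 = open, pointing to the box's front, along its pipe; it turns clockwise seen from above to 1.571 rad = shut, pointing to the box's left (+y), square across its pipe, at a hard stop. Starts between 0 and 0.2 rad. It stays where it is left; turning it takes about 3.5 N at the grip.
- tag_handle_grip (a point): Middle of the marked handle's grip: 36 mm from the turning axis, 60 mm above the bench, turning with it. The handle is a bar reaching 50 mm from its axis; grip 13 mm wide, 8 mm high (56 to 64 mm above the bench). The mark lies centred on the grip: a round steel tag 30 mm across, 2.5 mm thick, its top 66.5 mm above the bench, sticking out 8.5 mm either side of the grip.
- tag_valve_axis (a point): Turning axis of the marked valve at its handle's height, 60 mm above the bench; fixed; axes as the box's. The three valves sit in a row across the bay, 42 mm in front of the box's middle, 76 mm apart, at y = +74, -2 and -78 mm in the box's frame; which place the marked one has changes.
- well_lid (a point): Fixed: the near upper corner (240 mm high) of the bench well's lid, which stands open, upright, left of the box; from this corner it runs 350 mm straight away from the robot, and its sheet and hinges take up the strip from 30 mm right to 70 mm left of this point, down to the bench. The arm must pass in front of it or above it.
- plain_handle_a (a joint): Turn of one of the two handles without a tag (otherwise like the marked one), same meaning; starts between 0 and 0.08 rad.
- plain_handle_b (a joint): Turn of the other handle without a tag, same meaning; starts between 0 and 0.08 rad.
- plain_handle_a_grip (a point): Middle of that plain handle's grip, 36 mm from its axis, 60 mm above the bench.
- plain_handle_b_grip (a point): Middle of the other plain handle's grip, 36 mm from its axis, 60 mm above the bench.
- vial_a: screw-capped sample vial with black cap, 27 mm across, 57 mm tall, standing just left of the box; origin under its centre
- vial_b: screw-capped sample vial with white cap, 27 mm across, 57 mm tall, standing just left of the box; origin under its centre
- pipette_bulb: rubber pipette bulb, 81 x 41 x 41 mm, lying just right of the box; origin under its centre
- screwdriver: screwdriver, 172 x 20 x 20 mm, lying in front of the box; origin under its centre
- stir_bar_0: white stirring bar, 30 x 9 x 9 mm, lying in front of the box; origin under its centre

How it is judged:
By the outcome, as a careful person would: the job done as asked, in the order asked, and still so for the second after the job is handed in, with the robot touching nothing.
It also fails if it takes over 43 s, if anything falls off the work surface, if the arm or the gripper's body presses on something with over 40 N, if the wrist force passes 120 N, or if a joint passes its speed limit or range.

## Working session

There is one attempt and no reset: what is moved stays moved. The work goes in short steps, Python scripts to look and compute and a tool call to move; the robot and the scene stay as the last step left them, time stands still between calls to the robot, and variables do not carry over. Pictures are saved under pics/ and viewed, and the job is handed in when it is done.

Besides the shell and the picture viewer there is one more tool, called by a JSON object that holds its "method" and its "body", one argument or row to a line. arm_command: Moves the arm, as the interface text tells. Its arguments: {"type":"object","properties":{"targets":{"type":"string"},"newtons":{"type":"number"}},"required":["targets"]}

```bash
mkdir -p pics; ls; cat > h.py <<'E'
import numpy as np, cv2
from workcell import bot
def cam(name):
    st=bot.read_state(); im,d=bot.read_camera(name); return st,im,d,bot.camera_params(name)
E
python3 - <<'E'
from h import *
for n in ("scene","side"):
    st,im,d,p=cam(n); cv2.imwrite(f"pics/{n}0.png",im); np.savez(f"{n}0.npz",im=im,d=d); print(n,p)
print(st); print(bot.camera_params("wrist"))
E
```

```text
pics
scene {'fov_y': 45.5959877272376, 'cx': 318.5410403153666, 'cy': 193.40333389682863, 'xyz': array([-0.16844912, -0.6425729 ,  0.67702535]), 'rotation': array([ 0.94400963, -0.54870584, -0.91724459])}
side {'fov_y': 55.05016349016794, 'cx': 324.09150910061743, 'cy': 198.87787486041086, 'xyz': array([0.33020181, 0.70881295, 0.57408826]), 'rotation': array([ 0.2365096 , -1.57117874, -2.44683633])}
{'time': 0.05, 'q': array([-1.37993627e+00,  2.64772510e-01,  1.60536237e+00, -3.29466879e-06,
        1.27368453e+00, -3.69295792e-02]), 'joint_vel': array([-0.00057957, -0.00104248, -0.00254408, -0.00129733, -0.0008737 ,
        0.00020076]), 'joint_torque': array([ 2.17709239e-04, -5.17026293e+01, -3.68843150e+01, -2.89670852e-04,
        7.02403748e-03,  4.50664700e-06]), 'tool_pos': array([ 0.15227275, -0.65686112,  0.22995525]), 'tcp_rot': array([-3.11903254e+00, -3.56787247e-01,  2.73679869e-04]), 'wrist_force': array([-0.57400584,  0.38459778,  0.17136998]), 'torque': array([-0.01074729,  0.04391466,  0.04494538]), 'width': 1.0006646417900826}
{'fov_y': 58.53890332023985, 'cx': 321.19954459779444, 'cy': 199.69305574965878, 'T_tool_cam': array([[-7.18788528e-04,  9.47680791e-01,  3.19218738e-01,
         8.24093230e-02],
       [ 9.99999623e-01,  5.25601576e-04,  6.91330785e-04,
         1.83149755e-04],
       [ 4.87379033e-04,  3.19219114e-01, -9.47680811e-01,
        -1.42187553e-01],
       [ 0.00000000e+00,  0.00000000e+00,  0.00000000e+00,
         1.00000000e+00]])}
```

View pics/scene0.png

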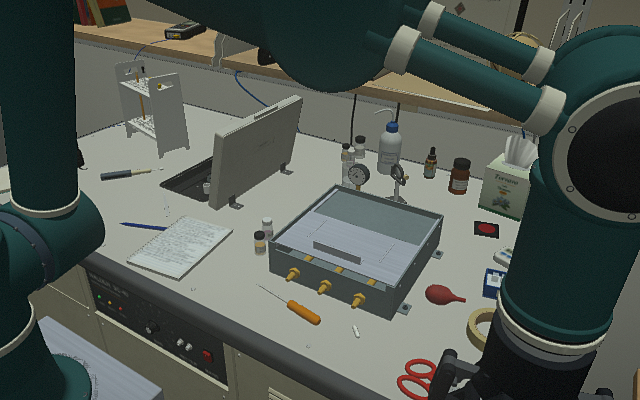

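View pics/side0.png

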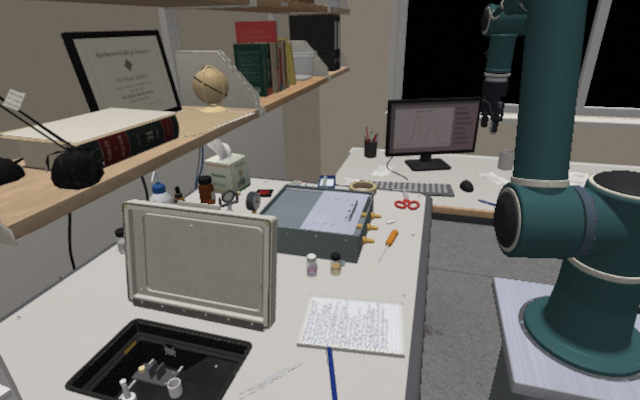

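The scene view shows the box at about (355,250), its lip at (338,252), the barbs at (293,274), (325,287) and (359,300), and the upright lid at (255,150). Next I fit the box pose from depth.

```bash
cat >> h.py <<'E'
from scipy.spatial.transform import Rotation as R
def pose(p,st=None):
    if 'xyz' in p: return R.from_rotvec(p['rotation']).as_matrix(),np.array(p['xyz'])
    Rt=R.from_rotvec(st['tcp_rot']).as_matrix(); T=p['T_tool_cam']
    return Rt@T[:3,:3], Rt@T[:3,3]+st['tool_pos']
def cloud(d,p,st=None):
    Rm,t=pose(p,st); h,w=d.shape; f=h/2/np.tan(np.radians(p['fov_y']/2))
    v,u=np.mgrid[:h,:w]; c=np.stack([(u-p['cx'])/f*d,-(v-p['cy'])/f*d,-d],-1)
    P=c@Rm.T+t; P[d<=0]=np.nan; return P
def ray(u,v,z,p,st=None):
    Rm,t=pose(p,st); f=400/2/np.tan(np.radians(p['fov_y']/2))
    r=Rm@np.array([(u-p['cx'])/f,-(v-p['cy'])/f,-1]); return t+r*(z-t[2])/r[2]
def proj(X,p,st=None):
    Rm,t=pose(p,st); f=400/2/np.tan(np.radians(p['fov_y']/2))
    c=(np.atleast_2d(X)-t)@Rm; return np.stack([p['cx']+f*c[:,0]/-c[:,2],p['cy']-f*c[:,1]/-c[:,2]],-1)
E
python3 - <<'E'
from h import *
d=np.load('scene0.npz'); im=d['im']; p=bot.camera_params('scene'); P=cloud(d['d'],p)
cv2.imwrite('pics/scz.png',cv2.resize(im[170:330,230:450],None,fx=3.6,fy=3.6,interpolation=cv2.INTER_CUBIC))
d2=np.load('side0.npz'); p2=bot.camera_params('side'); P2=cloud(d2['d'],p2)
cv2.imwrite('pics/sdz.png',cv2.resize(d2['im'][170:290,230:450],None,fx=3.6,fy=3.6,interpolation=cv2.INTER_CUBIC))
for nm,Q in(('scene',P),('side',P2)):
    z=Q[...,2]; m=(Q[...,0]>0.3)&(Q[...,0]<1.1)&(np.abs(Q[...,1])<.7)&(abs(z)<.01); print(nm,'bench z',np.nanmedian(z[m]),m.sum())
    m=(z>.066)&(z<.09)&(Q[...,0]>.3)&(Q[...,0]<1.)&(np.abs(Q[...,1]+.1)<.4)
    print(m.sum(), cv2.minAreaRect(Q[m][:,:2].astype(np.float32)*1000))
    T=np.zeros((600,800,3),np.uint8)
    I=d['im'] if nm=='scene' else d2['im']
    k=np.isfinite(z)&(z>-.02)&(z<.3); x=Q[k];c=I[k]
    r=(580-(x[:,0]-.3)*700).astype(int); cc=(400-(x[:,1]+.1)*700).astype(int); g=(r>=0)&(r<600)&(cc>=0)&(cc<800)
    T[r[g],cc[g]]=c[g]; cv2.imwrite(f'pics/top_{nm}.png',T)
E
```

```text
scene bench z 0.00025949937119962296 53280
10982 ((722.1014404296875, -134.95330810546875), (472.3007507324219, 565.830322265625), 0.21245184540748596)
side bench z 0.0011934630877371566 36115
6223 ((721.4500732421875, -135.63967895507812), (575.9354858398438, 469.8104248046875), 89.7098159790039)
```

View pics/scz.png

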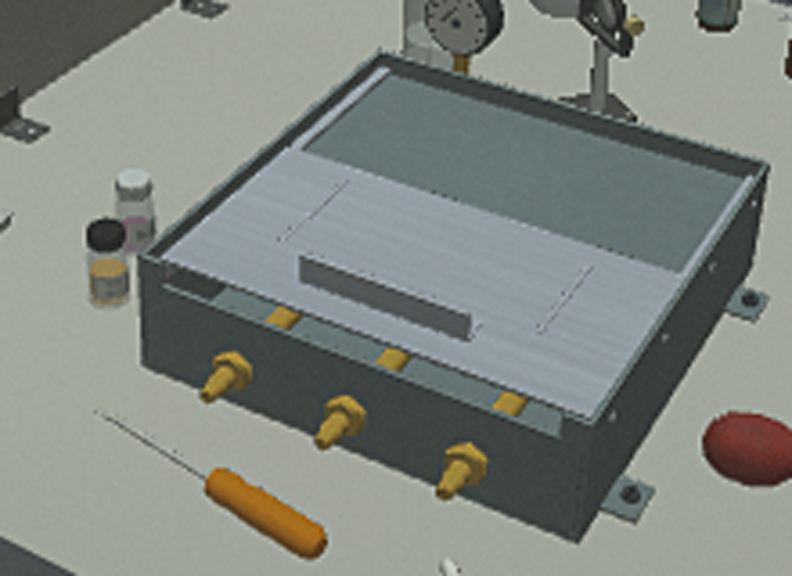

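View pics/sdz.png

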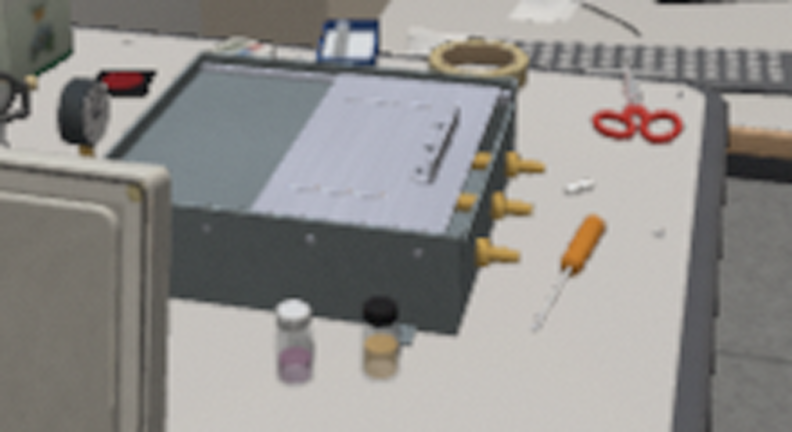

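View pics/top_scene.png

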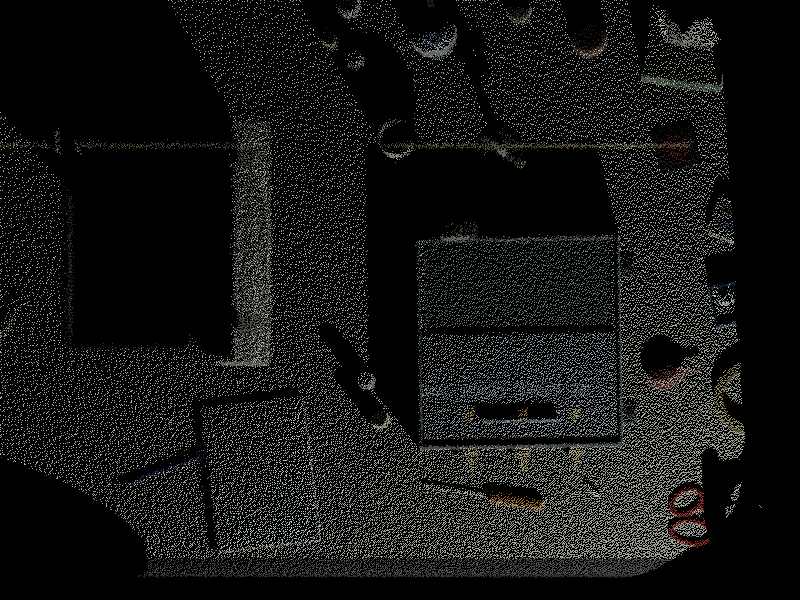

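```bash
python3 - <<'E'
from h import *
from scipy.optimize import least_squares
A=lambda l:np.array(l)/3.6+[230,170]-0.36
ps=bot.camera_params('scene'); pd=bot.camera_params('side')
B={'fl':(-150,145,84),'fr':(-150,-145,84),'rl':(150,145,84),'rr':(150,-145,84),'brf':(-150,-145,0),'blf':(-150,145,0)}
S={'fl':(142,258),'rl':(380,50),'rr':(768,165),'fr':(594,418),'brf':(579,542),'blf':(143,365)}
D={'fr':(515,93),'fl':(463,238),'rr':(205,55),'blf':(455,333)}
def w(b,x): c,s=np.cos(x[2]),np.sin(x[2]); b=np.array(b)/1e3; return np.array([x[0]+c*b[0]-s*b[1],x[1]+s*b[0]+c*b[1],b[2]])
def f(x,which='both'):
    r=[]
    if which!='side': r+=[proj(w(B[k],x),ps)[0]-A(v) for k,v in S.items()]
    if which!='scene':r+=[proj(w(B[k],x),pd)[0]-A(v) for k,v in D.items()]
    return np.concatenate(r)
for wh in('scene','side','both'):
    s=least_squares(f,[.64,-.27,0.02],args=(wh,)); print(wh,s.x,s.fun.round(1))
x=s.x
# lip & cover front edge
print('cover front edge, lip top in box frame:')
def tobox(W): c,s_=np.cos(x[2]),np.sin(x[2]); dd=W-np.array([x[0],x[1],0]); return (np.array([c*dd[0]+s_*dd[1],-s_*dd[0]+c*dd[1],dd[2]])*1e3).round(1)
for n,uv,z in(('lip top L',(300,256),.096),('lip top R',(471,316),.096),('lip bot L',(301,282),.076),('cov fl',(163,260),.076),('cov fr',(594,420),.076),('cov rl',(290,149),.076),('cov rr',(683,271),.076),('vial_a cap',(105,235),.057),('vialb',(133,182),.057)):
    W=ray(*A(uv),z,ps); print(n,W.round(4),tobox(W))
E
```

```text
scene [ 0.64202654 -0.27002999  0.01996324] [-1.2 -1.2 -0.2 -0.8  0.8 -1.4  0.3  1.6  0.4  0.1 -0.1  0. ]
side [ 0.63865684 -0.26890259  0.01415938] [ 1.3 -3.6 -0.9  0.5 -1.  -1.   0.6  1.9]
both [ 0.64074851 -0.27033948  0.01892305] [-1.4 -0.9 -0.3 -0.5  0.8 -1.1  0.1  2.   0.1  0.6 -0.3  0.3  0.5 -4.
 -1.3 -0.  -1.7 -1.2  0.3  1.4]
cover front edge, lip top in box frame:
lip top L [ 0.5245 -0.219   0.096 ] [-115.2   53.5   96. ]
lip top R [ 0.5273 -0.3286  0.096 ] [-114.6  -56.1   96. ]
lip bot L [ 0.5265 -0.2187  0.076 ] [-113.2   53.8   76. ]
cov fl [ 0.5009 -0.1377  0.076 ] [-137.4  135.3   76. ]
cov fr [ 0.5063 -0.4132  0.076 ] [-137.2 -140.3   76. ]
cov rl [ 0.6476 -0.135   0.076 ] [  9.4 135.2  76. ]
cov rr [ 0.6584 -0.4048  0.076 ] [  15.1 -134.8   76. ]
vial_a cap [ 0.5242 -0.0754  0.057 ] [-112.9  197.1   57. ]
vialb [ 0.5826 -0.0537  0.057 ] [-54.1 217.7  57. ]
```

Box at about (0.6415, -0.270), yaw about 1.1°. The cover origin is near box x = -63 mm and the lip's front face near -115, all consistent with the given sizes. Next I work out the approach move.

```bash
cat >> h.py <<'E'
BX=np.array([.6415,-.270]); YAW=.019
def b2w(b,z):
    c,s=np.cos(YAW),np.sin(YAW); b=np.array(b)/1e3; return np.array([BX[0]+c*b[0]-s*b[1],BX[1]+s*b[0]+c*b[1],z])
def w2b(W):
    c,s=np.cos(YAW),np.sin(YAW); d=np.array(W)[...,:2]-BX; return np.stack([c*d[...,0]+s*d[...,1],-s*d[...,0]+c*d[...,1]],-1)*1e3
def go(W,yaw=YAW):
    "tool shift mm and rotvec deg to reach W, tool down, tool x at yaw"
    st=bot.read_state(); R0=R.from_rotvec(st['tcp_rot'])
    Rt=R.from_euler('z',yaw)*R.from_euler('x',np.pi)
    print('shift',(R0.inv().apply(np.array(W)-st['tool_pos'])*1e3).round(1),'turn',np.degrees((R0.inv()*Rt).as_rotvec()).round(2))
def show():
    st=bot.read_state(); print('t',st['time'],'tcp',st['tool_pos'].round(4),'box',w2b(st['tool_pos']).round(1),'yaw',np.degrees(R.from_rotvec(st['tcp_rot']).as_matrix()[:2,0]@[0,1]).round(2),'F',st['wrist_force'].round(1),'w',round(st['width'],2))
E
python3 - <<'E'
from h import *
show(); print(R.from_rotvec(bot.read_state()['tcp_rot']).as_matrix().round(3)); go(b2w((-145,0),.2))
E
```

```text
t 0.1 tcp [ 0.1523 -0.6569  0.2301] box [-496.4 -377.5] yaw 12.94 F [ 0.  -0.3 -0. ] w 1.0
[[ 0.974  0.226 -0.   ]
 [ 0.226 -0.974  0.002]
 [ 0.    -0.002 -1.   ]]
shift [ 422.1 -296.4   30.7] turn [-1.200e-01  1.000e-02  1.196e+01]
```

{"method": "arm_command", "body": {
  "targets": "33 -23 0 0 0 1 0.3; 66 -46 0 0 0 2 0.3; 99 -69 0 0 0 3 0.3; 132 -92 0 0 0 4 0.3; 165 -115 0 0 0 5 0.3; 198 -138 0 0 0 6 0.3; 231 -161 0 0 0 7 0.3; 264 -184 0 0 0 8 0.3; 297 -207 0 0 0 9 0.3; 330 -230 0 0 0 10 0.3",
  "newtons": 20
}}

```text
time: 0.93
tool_pos: [0.4227, -0.3571, 0.2309]
tcp_rot: [-3.14, -0.082, 0.001]
wrist_force: [0.8, -0.4, -0.4]
width: 0.306
```

```bash
python3 - <<'E'
from h import *
show(); go(b2w((-145,0),.2))
E
```

```text
t 0.9333 tcp [ 0.4227 -0.3571  0.2309] box [-220.4  -82.9] yaw 2.99 F [ 0.8 -0.4 -0.4] w 0.31
shift [ 78.2 -80.3  30.9] turn [-0.02  0.02  1.9 ]
```

{"method": "arm_command", "body": {
  "targets": "26 -27 8 0 0 1 0.3; 52 -54 18 0 0 2 0.3; 78 -80 30 0 0 2 0.3; 78 -80 31 0 0 2 0.3; 78 -80 31 0 0 2 0.3"
}}

```text
time: 1.35
tool_pos: [0.4957, -0.2727, 0.1985]
tcp_rot: [-3.14, -0.035, 0.005]
wrist_force: [-0.8, -0.6, -0.9]
width: 0.301
```

```bash
python3 - <<'E'
from h import *
show(); st,im,d,p=cam('wrist'); cv2.imwrite('pics/w1.png',im); np.savez('w1.npz',im=im,d=d,pos=st['tool_pos'],rot=st['tcp_rot'])
E
```

```text
t 1.35 tcp [ 0.4957 -0.2727  0.1985] box [-1.459e+02  1.000e-01] yaw 1.29 F [-0.8 -0.6 -0.9] w 0.3
```

View pics/w1.png

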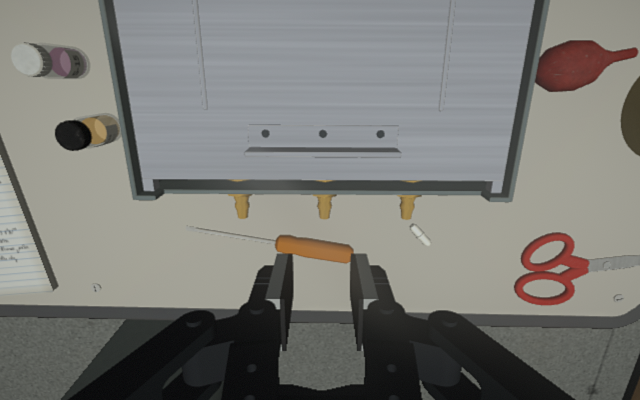

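The wrist view shows the lip at (246–401, 152), the front wall at row 190, the side walls at x = 133 and 512, and the screwdriver at (315,248) under the tool.

```bash
python3 - <<'E'
from h import *
z=np.load('w1.npz'); st=dict(tool_pos=z['pos'],tcp_rot=z['rot']); p=bot.camera_params('wrist')
im=z['im']; cv2.imwrite('pics/w1z.png',cv2.resize(im[100:230,110:540],None,fx=1.85,fy=1.85*2,interpolation=cv2.INTER_CUBIC))
for n,u,v,h in(('FL out',133,199,.084),('FR out',512,200,.084),('lipL',246,151,.096),('lipR',401,151,.096),('lipbotL',246,156,.096),('covFL',153,180,.076),('covFR',492,180,.076)):
    W=ray(u,v,h,p,st); print(n,W.round(4),w2b(W).round(1))
P=cloud(z['d'],p,st); q=P[(P[...,2]>.085)&(P[...,2]<.11)]; print(len(q), q.min(0).round(4),q.max(0).round(4), w2b(q).mean(0), np.median(q[:,2]))
cvr=P[60:110,220:430]; print('cover z',np.nanmedian(cvr[...,2]))
E
```

```text
FL out [ 0.4886 -0.1296  0.084 ] [-150.2  143.3]
FR out [ 0.4943 -0.4172  0.084 ] [-150.  -144.4]
lipL [ 0.5297 -0.2197  0.096 ] [-110.8   52.5]
lipR [ 0.5321 -0.3268  0.096 ] [-110.4  -54.7]
lipbotL [ 0.5262 -0.2195  0.096 ] [-114.3   52.7]
covFL [ 0.5016 -0.1429  0.076 ] [-137.4  129.8]
covFR [ 0.5074 -0.4033  0.076 ] [-136.6 -130.7]
1278 [ 0.4935 -0.4158  0.085 ] [ 0.6218 -0.1281  0.0976] [-111.39313196   -0.39491232] 0.0948418590465956
cover z 0.07556168566217969
```

View pics/w1z.png

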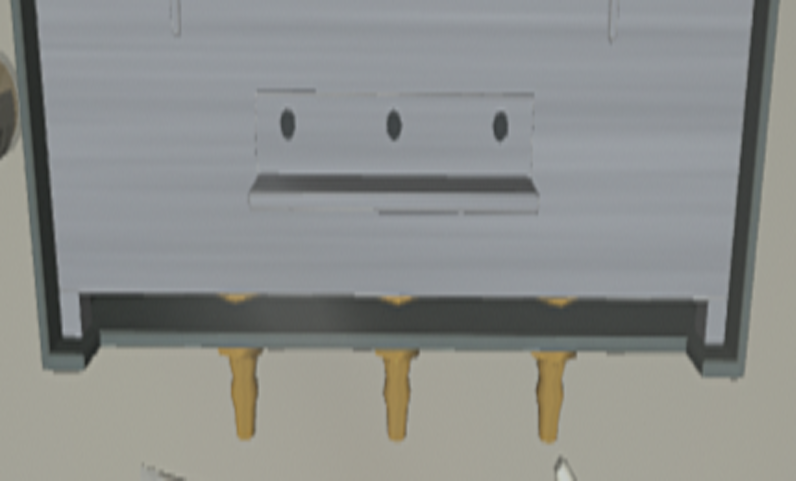

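{"method": "arm_command", "body": {
  "targets": "0 0 35 0 0 0 0.3; 0 0 70 0 0 0 0.3; 0 0 100 0 0 0 0.3; 0 0 114 0 0 0 0.3; 0 0 117 0 0 0 0.3; 0 0 117 0 0 0 0.3; 0 0 117 0 0 0 0.3"
}}

```text
time: 1.98
tool_pos: [0.496, -0.2765, 0.0847]
tcp_rot: [3.14, 0.027, 0.003]
wrist_force: [0.5, -1.0, 0.7]
width: 0.305
```

```bash
python3 - <<'E'
from h import *
show(); go(b2w((-120,-.5),.081));st,im,d,p=cam('side'); cv2.imwrite('pics/s2.png',cv2.resize(im[150:290,230:450],None,fx=3.6,fy=3.6))
st,im,d,p=cam('wrist'); cv2.imwrite('pics/w2.png',im)
E
```

```text
t 1.9833 tcp [ 0.496  -0.2765  0.0847] box [-145.6   -3.7] yaw 0.97 F [ 0.5 -1.   0.7] w 0.31
shift [25.5 -3.2  3.7] turn [ 0.07 -0.1  -0.12]
```

View pics/s2.png

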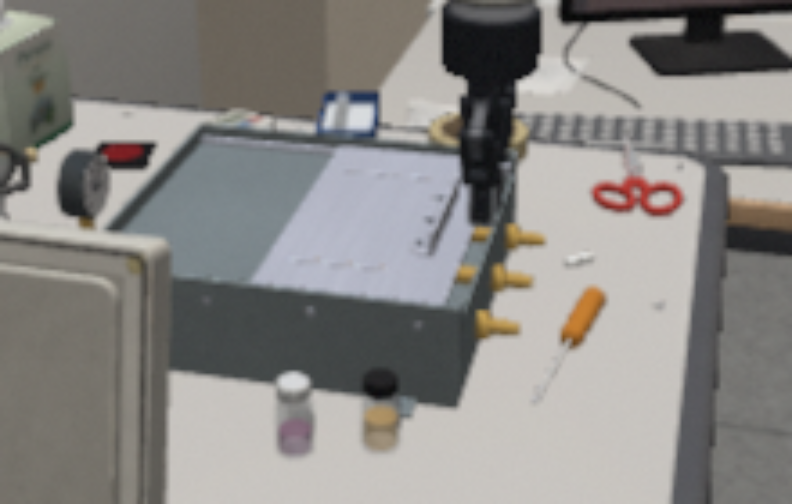

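View pics/w2.png

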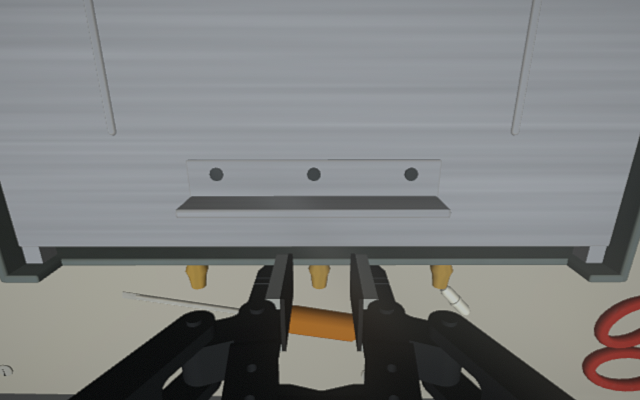

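{"method": "arm_command", "body": {
  "targets": "5 -3 2 0 0 0 0.3; 10 -3 3 0 0 0 0.3; 16 -3 3 0 0 0 0.3; 20 -3 3 0 0 0 0.3; 26 -3 3 0 0 0 0.3; 34 -3 3 0 0 0 0.3; 43 -3 3 0 0 0 0.3; 52 -3 3 0 0 0 0.3; 60 -3 3 0 0 0 0.3; 64 -3 3 0 0 0 0.3"
}}

```text
time: 2.92
tool_pos: [0.5595, -0.2705, 0.0802]
tcp_rot: [-3.141, -0.03, 0.004]
wrist_force: [-5.6, -1.0, 4.3]
width: 0.297
```

```bash
python3 - <<'E'
from h import *
show(); go(b2w((9,-.5),.081))
st,im,d,p=cam('wrist'); cv2.imwrite('pics/w3.png',im)
E
```

```text
t 2.9167 tcp [ 0.5595 -0.2705  0.0802] box [-82.   1.] yaw 1.1 F [-5.6 -1.   4.3] w 0.3
shift [91.   1.5 -1. ] turn [-0.02  0.13  0.01]
```

View pics/w3.png

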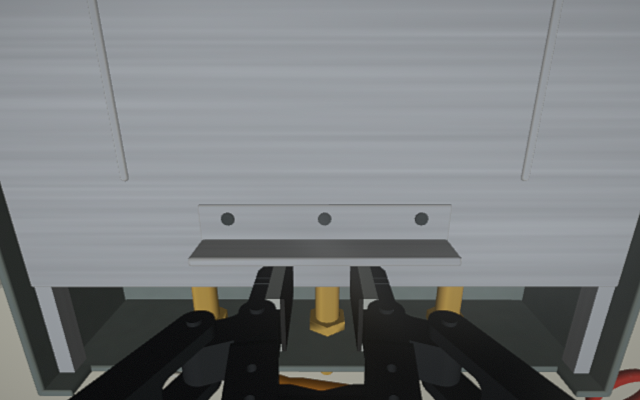

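Fz is +4.3 N, which may mean the tips are rubbing the cover top. I'll back off, lift 3 mm and continue.

{"method": "arm_command", "body": {
  "targets": "-4 0 0 0 0 0 0.3; -4 0 -3 0 0 0 0.3; -2 0 -4 0 0 0 0.3; 2 1 -4 0 0 0 0.3; 10 1 -4 0 0 0 0.3; 20 1 -4 0 0 0 0.3; 30 1 -4 0 0 0 0.3; 40 1 -4 0 0 0 0.3; 50 1 -4 0 0 0 0.3; 58 1 -4 0 0 0 0.3"
}}

```text
time: 3.8
tool_pos: [0.6171, -0.2709, 0.0844]
tcp_rot: [-3.141, -0.029, 0.004]
wrist_force: [-6.1, 0.3, 4.4]
width: 0.298
```

```bash
python3 - <<'E'
from h import *
show(); go(b2w((9,-.5),.084))
E
```

```text
t 3.8 tcp [ 0.6171 -0.2709  0.0844] box [-24.4  -0.4] yaw 1.05 F [-6.1  0.3  4.4] w 0.3
shift [33.4  0.1  0.3] turn [-0.01  0.14 -0.04]
```

{"method": "arm_command", "body": {
  "targets": "6 0 0 0 0 0 0.3; 13 0 0 0 0 0 0.3; 20 0 0 0 0 0 0.3; 25 0 0 0 0 0 0.3; 28 0 0 0 0 0 0.3; 30 0 0 0 0 0 0.3; 31 0 0 0 0 0 0.3"
}}

```text
time: 4.38
tool_pos: [0.6481, -0.2702, 0.0844]
tcp_rot: [-3.141, -0.029, 0.002]
wrist_force: [-5.5, 0.8, 5.1]
width: 0.3
```

```bash
python3 - <<'E'
from h import *
show(); go(b2w((9,-.5),.084))
st,im,d,p=cam('scene'); cv2.imwrite('pics/sc4.png',cv2.resize(im[150:330,230:450],None,fx=3.2,fy=3.2,interpolation=cv2.INTER_CUBIC))
st,im,d,p=cam('wrist'); cv2.imwrite('pics/w4.png',im)
E
```

```text
t 4.3833 tcp [ 0.6481 -0.2702  0.0844] box [ 6.6 -0.4] yaw 1.06 F [-5.5  0.8  5.1] w 0.3
shift [2.4 0.1 0.4] turn [-0.    0.08 -0.03]
```

View pics/sc4.png

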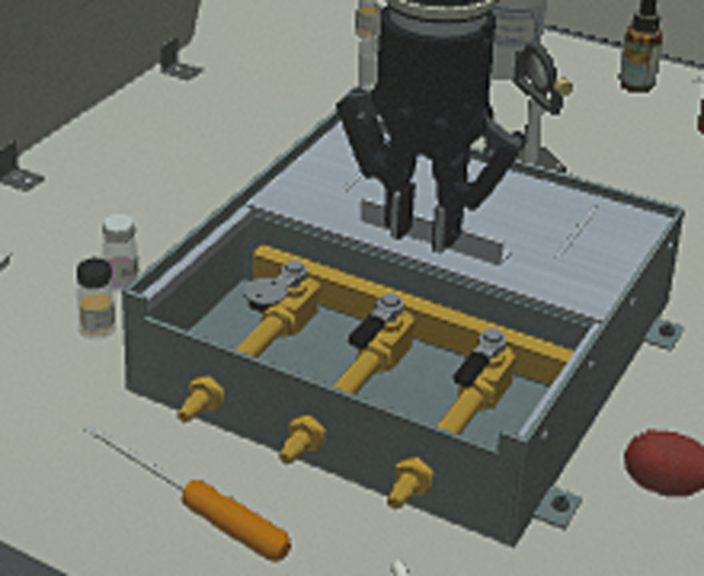

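View pics/w4.png

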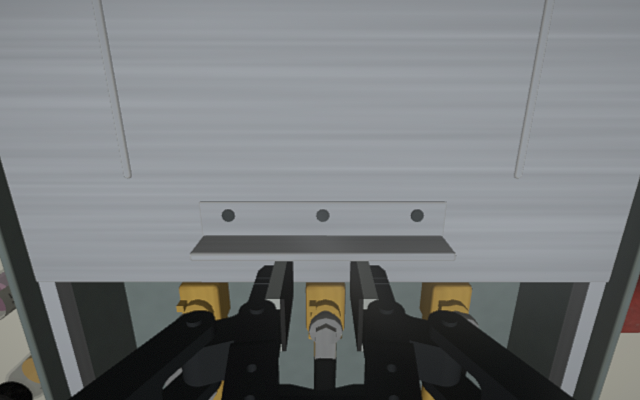

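The marked valve is the left one (tag at (265,292) in the zoomed scene view). I'll push the cover in small steps up to the stop.

{"method": "arm_command", "body": {
  "targets": "1 0 0 0 0 0 0.3; 2 0 0 0 0 0 0.3; 3 0 0 0 0 0 0.3; 3 0 0 0 0 0 0.3"
}}

```text
time: 4.82
tool_pos: [0.6487, -0.2702, 0.0844]
tcp_rot: [-3.141, -0.029, 0.01]
wrist_force: [-12.2, 0.5, 7.5]
width: 0.302
```

{"method": "arm_command", "body": {
  "targets": "-4 0 0 0 0 0 0.3; -14 0 0 0 0 0 0.3; -40 0 -15 0 0 0 0.15; -70 0 -40 0 0 0 0; -105 0 -65 0 0 0 0; -140 0 -85 0 0 0 0; -150 0 -96 0 0 0 0; -150 0 -96 0 0 0 0; -150 0 -96 0 0 0 0"
}}

```text
time: 5.57
tool_pos: [0.5023, -0.2733, 0.1815]
tcp_rot: [3.14, 0.027, 0.006]
wrist_force: [0.5, -0.3, -0.1]
width: 0.006
```

```bash
python3 - <<'E'
from h import *
show(); st,im,d,p=cam('wrist'); cv2.imwrite('pics/w5.png',im); np.savez('w5.npz',im=im,d=d,pos=st['tool_pos'],rot=st['tcp_rot'])
E
```

```text
t 5.5667 tcp [ 0.5023 -0.2733  0.1815] box [-139.3   -0.7] yaw 1.0 F [ 0.5 -0.3 -0.1] w 0.01
```

View pics/w5.png

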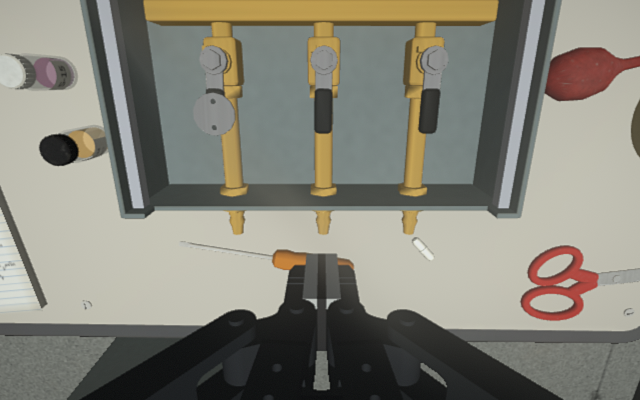

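```bash
python3 - <<'E'
from h import *
z=np.load('w5.npz'); st=dict(tool_pos=z['pos'],tcp_rot=z['rot']); p=bot.camera_params('wrist')
for n,u,v,h in(('tag',214,114,.0665),('axisL',213,60,.066),('axisM',323,60,.066),('axisR',434,60,.066),('gripM',323,112,.064),('gripR',429,112,.064),('FLout',122,216,.084),('FRout',521,214,.084)):
    W=ray(u,v,h,p,st); print(n,W.round(4),w2b(W).round(1))
im=z['im']; print('tag-axis expected axis y 74,-2,-78 x -42')
P=cloud(z['d'],p,st); T=R.from_rotvec(z['rot']).inv().apply(P.reshape(-1,3)-z['pos']).reshape(P.shape)*1e3
m=(T[...,2]>-60)&(T[...,2]<5)&(np.abs(T[...,1])<60)&(np.abs(T[...,0])<40)
for a,b in((-5,3),(-15,-5),(-25,-15),(-40,-25),(-60,-40)):
    q=T[m&(T[...,2]>a)&(T[...,2]<=b)]
    if len(q): print(a,b,len(q),np.percentile(q,[2,98],0).round(1).tolist())
E
```

```text
tag [ 0.5609 -0.197   0.0665] [-79.2  74.5]
axisL [ 0.5964 -0.199   0.066 ] [-43.8  71.9]
axisM [ 0.5976 -0.2731  0.066 ] [-43.9  -2.2]
axisR [ 0.5989 -0.3479  0.066 ] [-44.1 -77.1]
gripM [ 0.5633 -0.2737  0.064 ] [-78.2  -2.2]
gripR [ 0.5646 -0.349   0.064 ] [-78.4 -77.5]
FLout [ 0.4897 -0.1304  0.084 ] [-149.2  142.5]
FRout [ 0.4959 -0.4172  0.084 ] [-148.4 -144.4]
tag-axis expected axis y 74,-2,-78 x -42
-5 3 58 [[10.6, -6.0, -4.9], [11.6, 6.3, -1.9]]
-15 -5 689 [[6.8, -12.6, -14.8], [11.9, 12.9, -5.4]]
-25 -15 910 [[6.7, -12.9, -24.9], [11.9, 13.2, -15.2]]
-40 -25 1773 [[-8.8, -12.5, -39.5], [12.3, 12.7, -25.3]]
-60 -40 11935 [[-7.9, -36.0, -59.6], [13.9, 36.1, -42.4]]
```

{"method": "arm_command", "body": {
  "targets": "30 -19 0 0 0 0 0; 60 -37 0 0 0 0 0; 60 -37 35 0 0 0 0; 60 -37 65 0 0 0 0; 60 -37 85 0 0 0 0; 60 -37 92 0 0 0 0; 60 -37 92 0 0 0 0"
}}

```text
time: 6.2
tool_pos: [0.5591, -0.2331, 0.0838]
tcp_rot: [-3.138, -0.03, 0.01]
wrist_force: [0.0, -0.7, 0.1]
width: -0.001
```

```bash
python3 - <<'E'
from h import *
show(); st,im,d,p=cam('wrist'); cv2.imwrite('pics/w6.png',im)
A=np.array([-43.5,73.]); hx,hy=11.5,13
from scipy.optimize import brentq
for deg in (4,15,30,45,60,75,90,94):
    th=np.radians(deg); g=A+36*np.array([-np.cos(th),np.sin(th)]); t=np.array([np.sin(th),np.cos(th)])
    f=lambda s: np.hypot(max(s*t[0]-hx,0),max(s*t[1]-hy,0))-15
    s=brentq(f,5,80); print(deg,(g-s*t).round(1))
E
```

```text
t 6.2 tcp [ 0.5591 -0.2331  0.0838] box [-81.7  38.5] yaw 1.1 F [ 0.  -0.7  0.1] w -0.0
4 [-81.4  47.5]
15 [-85.8  54.3]
30 [-90.5  63.6]
45 [-91.8  75.6]
60 [-87.8  89. ]
75 [-79.3 100.7]
90 [-70. 109.]
94 [-67.5 110.8]
```

View pics/w6.png

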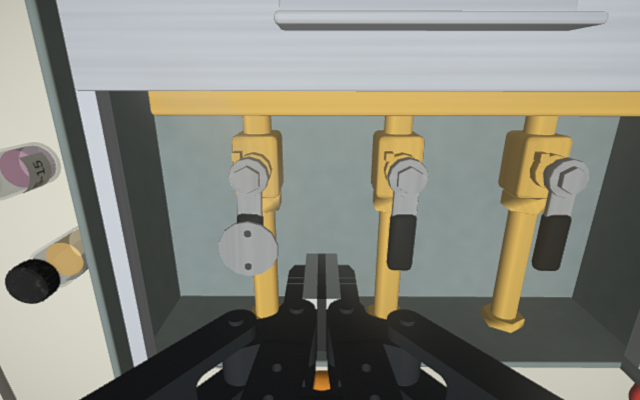

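The fingertips sit over the gap between the tagged handle (tag at (248,248)) and the middle handle (at (402,240)). Both sides are clear, so I descend.

{"method": "arm_command", "body": {
  "targets": "0 0 10 0 0 0 0; 0 0 20 0 0 0 0; 0 0 27 0 0 0 0; 0 0 27 0 0 0 0"
}}

```text
time: 6.58
tool_pos: [0.5599, -0.2344, 0.0598]
tcp_rot: [-3.14, -0.028, 0.003]
wrist_force: [0.9, -0.4, -0.4]
width: 0.004
```

```bash
python3 - <<'E'
from h import *
show()
E
```

```text
t 6.5833 tcp [ 0.5599 -0.2344  0.0598] box [-81.   37.2] yaw 1.04 F [ 0.9 -0.4 -0.4] w 0.0
```

{"method": "arm_command", "body": {
  "targets": "0 -5 2 0 0 0 0; 0 -9 2 0 0 0 0; -2 -13 2 0 0 0 0; -5 -17 2 0 0 0 0; -7 -22 2 0 0 0 0; -9 -26 2 0 0 0 0; -10 -32 2 0 0 0 0; -11 -38 2 0 0 0 0; -11 -38 2 0 0 0 0"
}}

```text
time: 7.33
tool_pos: [0.5491, -0.1964, 0.0598]
tcp_rot: [3.141, 0.03, 0.001]
wrist_force: [1.8, -1.6, 1.5]
width: 0.002
```

```bash
python3 - <<'E'
from h import *
show(); st,im,d,p=cam('wrist'); cv2.imwrite('pics/w7.png',im)
E
```

```text
t 7.3333 tcp [ 0.5491 -0.1964  0.0598] box [-91.   75.4] yaw 1.09 F [ 1.8 -1.6  1.5] w 0.0
```

View pics/w7.png

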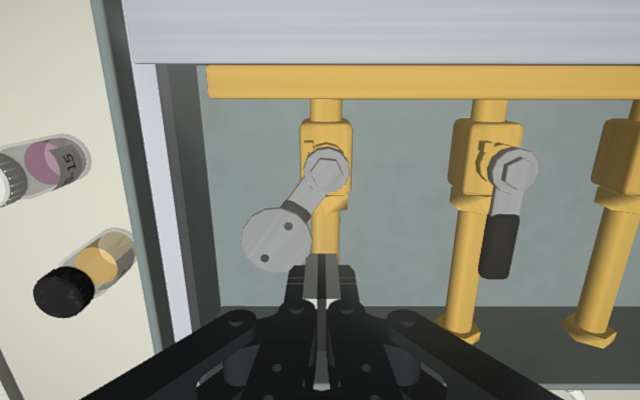

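{"method": "arm_command", "body": {
  "targets": "1 -5 1 0 0 0 0; 2 -10 2 0 0 0 0; 3 -14 2 0 0 0 0; 6 -18 2 0 0 0 0; 9 -22 2 0 0 0 0; 12 -26 2 0 0 0 0; 15 -29 2 0 0 0 0; 18 -32 2 0 0 0 0; 18 -32 2 0 0 0 0"
}}

```text
time: 8.13
tool_pos: [0.5663, -0.1634, 0.0564]
tcp_rot: [-3.14, -0.03, 0.003]
wrist_force: [-2.1, 0.9, -1.2]
width: 0.0
```

```bash
python3 - <<'E'
from h import *
show(); st,im,d,p=cam('wrist'); cv2.imwrite('pics/w8.png',im)
E
```

```text
t 8.1333 tcp [ 0.5663 -0.1634  0.0564] box [-73.1 108. ] yaw 1.08 F [-2.1  0.9 -1.2] w 0.0
```

View pics/w8.png

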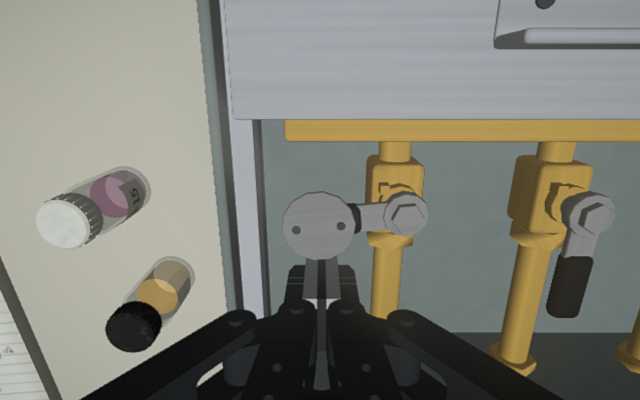

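The handle is nearly across, with the tag at (318,225) and the axis at (405,213). Now a gentle push forward to the stop.

{"method": "arm_command", "body": {
  "targets": "1.5 -1 0 0 0 0 0; 3 -1 0 0 0 0 0; 4.5 -1 0 0 0 0 0; 5.5 -1 0 0 0 0 0; 5.5 -1 0 0 0 0 0"
}}

```text
time: 8.6
tool_pos: [0.5702, -0.1621, 0.0564]
tcp_rot: [-3.139, -0.028, 0.007]
wrist_force: [-6.6, 3.7, 1.1]
width: 0.001
```

```bash
python3 - <<'E'
from h import *
show()
E
```

```text
t 8.6 tcp [ 0.5702 -0.1621  0.0564] box [-69.3 109.2] yaw 1.03 F [-6.6  3.7  1.1] w 0.0
```

{"method": "arm_command", "body": {
  "targets": "1 0 0 0 0 0 0; 2 0 0 0 0 0 0; 2 0 0 0 0 0 0"
}}

```text
time: 8.85
tool_pos: [0.5705, -0.162, 0.0563]
tcp_rot: [-3.138, -0.029, 0.012]
wrist_force: [-10.4, 3.2, 4.3]
width: 0.004
```

```bash
python3 - <<'E'
from h import *
show()
E
```

```text
t 8.85 tcp [ 0.5705 -0.162   0.0563] box [-68.9 109.3] yaw 1.05 F [-10.4   3.2   4.3] w 0.0
```

The tool stalled with force rising to about 10 N, so the handle is at its stop. I back off, lift and look.

{"method": "arm_command", "body": {
  "targets": "-3 0 0 0 0 0 0; -10 0 0 0 0 0 0; -13 0 -15 0 0 0 0; -13 0 -45 0 0 0 0; -25 20 -80 0 0 0 0; -45 45 -105 0 0 0 0; -65 70 -115 0 0 0 0; -70 80 -120 0 0 0 0; -70 80 -120 0 0 0 0; -70 80 -120 0 0 0 0"
}}

```text
time: 9.68
tool_pos: [0.5061, -0.2453, 0.1778]
tcp_rot: [3.141, 0.025, 0.004]
wrist_force: [0.7, 0.8, 0.2]
width: -0.005
```

```bash
python3 - <<'E'
from h import *
show(); st,im,d,p=cam('wrist'); cv2.imwrite('pics/w9.png',im); np.savez('w9.npz',im=im,d=d,pos=st['tool_pos'],rot=st['tcp_rot'])
st,im,d,p=cam('scene'); cv2.imwrite('pics/sc9.png',cv2.resize(im[130:350,220:500],None,fx=2.7,fy=2.7,interpolation=cv2.INTER_CUBIC))
E
```

```text
t 9.6833 tcp [ 0.5061 -0.2453  0.1778] box [-134.9   27.3] yaw 0.93 F [0.7 0.8 0.2] w -0.0
```

View pics/w9.png

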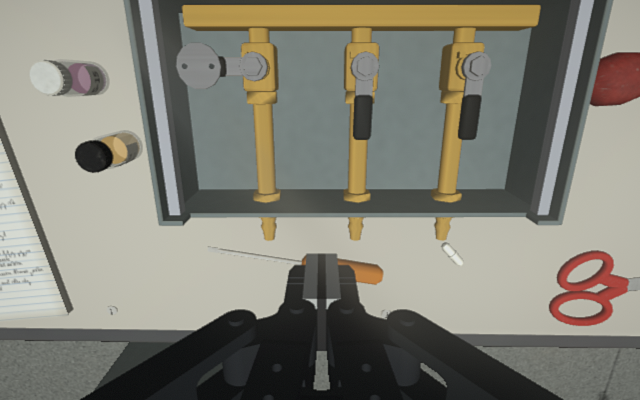

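View pics/sc9.png

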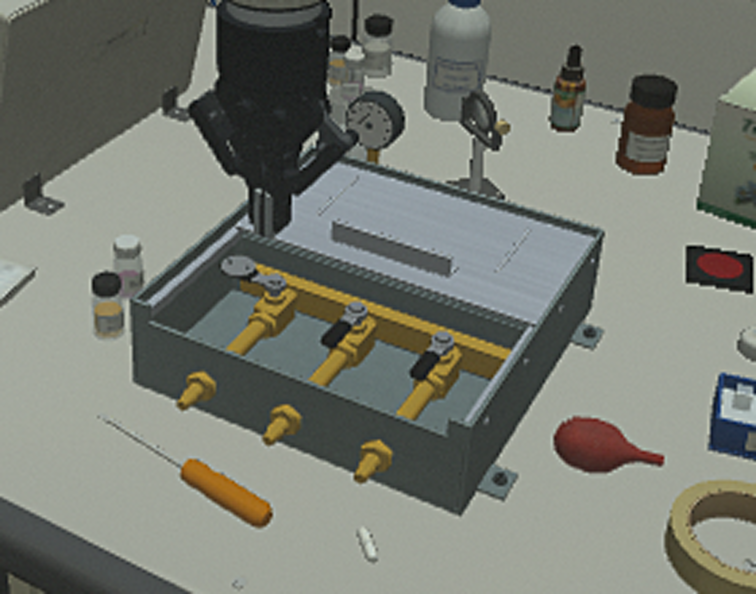

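The tag is at (198,66) and the axis at (256,66), so the handle lies square across its pipe. The cover is at the rear and the surroundings look unmoved. I check this numerically.

```bash
python3 - <<'E'
from h import *
z=np.load('w9.npz'); st=dict(tool_pos=z['pos'],tcp_rot=z['rot']); p=bot.camera_params('wrist')
for n,u,v,h in(('tag',198,66,.0665),('axisL',256,66,.067),('axisM',364,66,.067),('axisR',476,66,.067),('gripM',362,117,.064),('gripR',469,117,.064)):
    print(n,w2b(ray(u,v,h,p,st)).round(1))
A=lambda u,v:(u/2.7+220-.3,v/2.7+130-.3); ps=bot.camera_params('scene')
for n,u,v,h in(('lipTopL',333,222,.096),('lipTopR',453,262,.096),('covFL',238,230,.076),('covFR',530,327,.076),('axisL',274,281,.067),('tag',239,266,.0665)):
    print(n,w2b(ray(*A(u,v),h,ps)).round(1))
z0=np.load('scene0.npz')['im'].astype(int); im=bot.read_camera('scene')[0]
df=(np.abs(im.astype(int)-z0).max(2)>60).astype(np.uint8)*255
cv2.imwrite('pics/diff.png',df); cv2.imwrite('pics/sc10.png',cv2.resize(im[170:280,280:420],None,fx=5.5,fy=5.5,interpolation=cv2.INTER_CUBIC))
E
```

```text
tag [-43.4 109.1]
axisL [-43.5  70.3]
axisM [-43.8  -1.5]
axisR [-44.1 -76. ]
gripM [-77.3  -1.6]
gripR [-77.5 -76.7]
lipTopL [17.5 52.3]
lipTopR [ 14.6 -59.2]
covFL [ -8.9 130.8]
covFR [  -9.6 -136.3]
axisL [-48.4  71.7]
tag [-44.  108.4]
```

View pics/sc10.png

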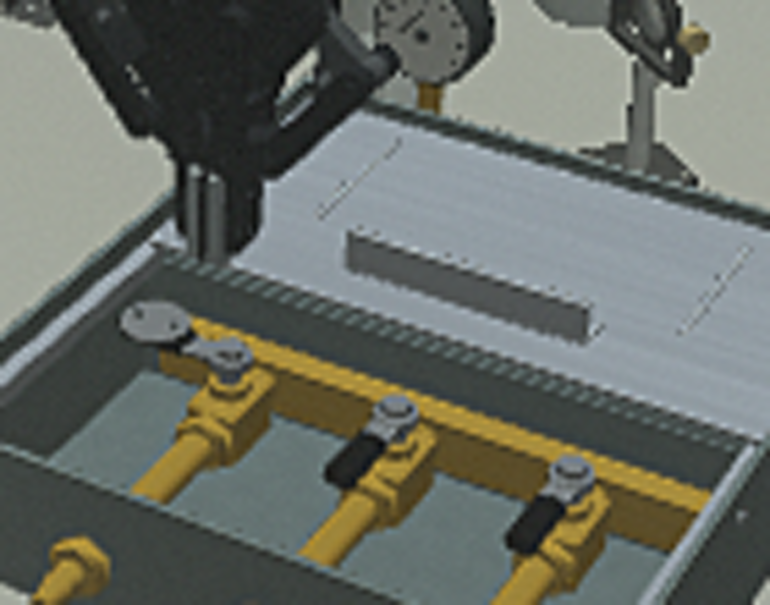

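View pics/diff.png

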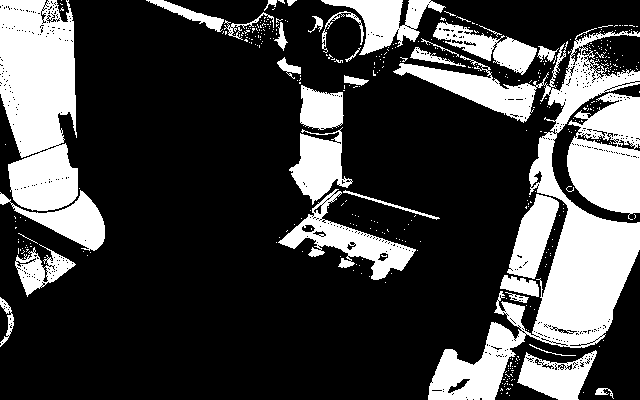

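Nothing else moved, and the plain handles match their earlier readings. The scene-based cover estimate is about 4–7 mm short of the stop, so I check the rear gap from above.

{"method": "arm_command", "body": {
  "targets": "10 3 -25 0 0 0 0; 35 8 -45 0 0 0 0; 70 12 -60 0 0 0 0; 105 18 -60 0 0 0 0; 140 22 -60 0 0 0 0; 170 27 -60 0 0 0 0; 190 27 -60 0 0 0 0; 190 27 -60 0 0 0 0; 190 27 -60 0 0 0 0"
}}

```text
time: 10.58
tool_pos: [0.6968, -0.2664, 0.2346]
tcp_rot: [-3.14, -0.033, 0.005]
wrist_force: [-0.0, -0.9, 0.6]
width: -0.002
```

```bash
python3 - <<'E'
from h import *
show(); st,im,d,p=cam('wrist'); cv2.imwrite('pics/w10.png',im); np.savez('w10.npz',im=im,d=d,pos=st['tool_pos'],rot=st['tcp_rot'])
E
```

```text
t 10.5833 tcp [ 0.6968 -0.2664  0.2346] box [55.4  2.5] yaw 1.19 F [-0.  -0.9  0.6] w -0.0
```

View pics/w10.png

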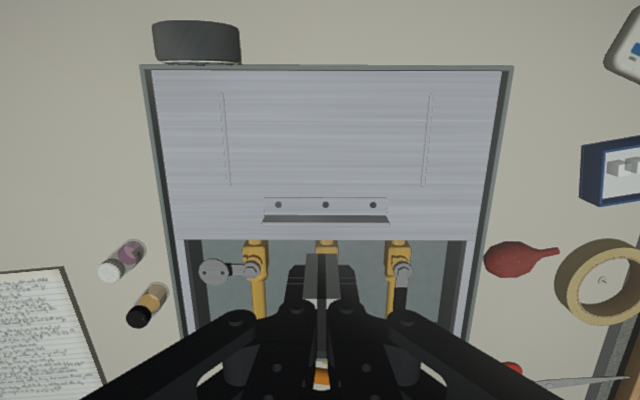

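```bash
python3 - <<'E'
from h import *
z=np.load('w10.npz'); st=dict(tool_pos=z['pos'],tcp_rot=z['rot']); p=bot.camera_params('wrist'); im=z['im']
cv2.imwrite('pics/w10z.png',cv2.resize(im[55:95,140:240],None,fx=8,fy=8,interpolation=cv2.INTER_NEAREST))
cv2.imwrite('pics/w10y.png',cv2.resize(im[55:95,420:520],None,fx=8,fy=8,interpolation=cv2.INTER_NEAREST))
print(im[60:80,300:340].mean((1,2)).round()); print(im[232:248,270:290].mean((1,2)).round()); print(im[210:226,280:300].mean((1,2)).round())
for n,u,v,h in(('rear wall out',320,66,.084),('cov rear',320,71,.076),('cov front',320,240,.076),('lip top rear',320,217,.096),('FLcorner',146,66,.084)):
    print(n,w2b(ray(u,v,h,p,st)).round(1))
E
```

```text
[164. 164. 165. 165. 142. 121. 115. 116. 114. 107.  89. 146. 157. 155.
 155. 157. 158. 159. 160. 158.]
[154. 151. 152. 154. 155. 156. 154. 142. 119. 114. 114. 115. 115. 114.
 114. 114.]
[152. 154. 157. 161. 147. 105.  92.  93.  93.  94.  92.  90. 125. 153.
 159. 155.]
rear wall out [147.1   3.8]
cov rear [143.7   3.9]
cov front [-3.4  3.9]
lip top rear [27.3  3.8]
FLcorner [147.  137.6]
```

View pics/w10z.png

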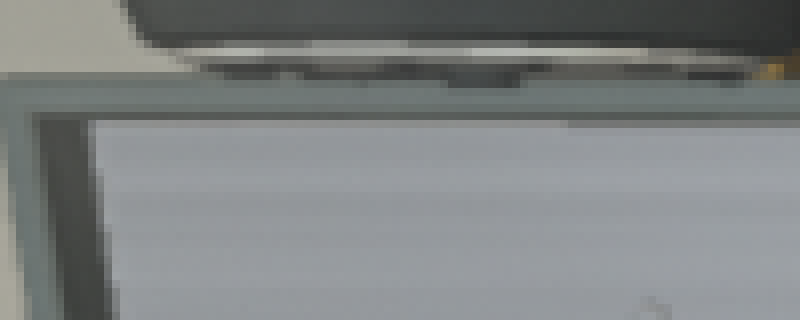

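View pics/w10y.png

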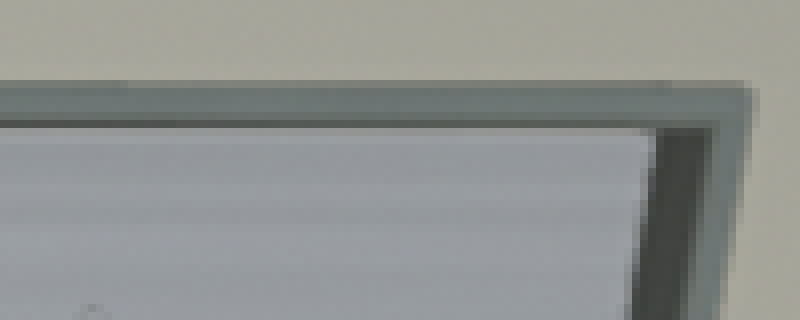

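From above, the cover's rear edge meets the rear wall along its whole width. Its front edge measures about -3 mm with a similar bias on the wall, against -2 mm expected. The cover is at its stop, so I hand in.

```bash
python3 -c "
from h import *
show(); print(bot.finish_job())"
```

```text
t 10.6333 tcp [ 0.6959 -0.2668  0.2352] box [54.4  2.2] yaw 1.15 F [-0.3 -0.5  0.3] w 0.0
the job is handed in; nothing more can be done
None
```

I pushed the cover to the rear of the box by its lip. Then, with the shut fingertips, I turned the tagged handle (the left valve) a quarter turn clockwise to its stop. The job was handed in at about 10.6 s with the arm clear of everything. The hand-in gave no verdict.

- **Cover:** it stalled at about 12 N. From above, its rear edge lies against the rear wall along the full width. An oblique scene-camera reading put it 4–7 mm short. The overhead view and the stall contradicted that, so I took it as reading error.
- **Tagged handle:** it stalled at about 10 N. The tag centre and the valve axis measured at the same x to within 0.1 mm in the wrist view, so it lies square across its pipe. In the scene view the same two points differed by about 4 mm in x.
- **Plain handles and surroundings:** both plain handles stayed open. The before/after scene images differ only at the arm, its shadow, the cover and the bay.
- **Forces:** while the cover was moving, the wrist sensor showed an unexplained upward force of about 4–5 N, which raising the tips 4 mm did not change. The highest single-axis reading after a move was about 12 N.

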